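Stack the riser plates on the stage clamp and lock them with the handwheel

TASK

Put the two riser plates, the ones with the round hole, over the clamp's spindle so that they lie flat as a square pile, edges flush with the block under them. Then fit the handwheel's square bore fully down on the spindle's square end and, with the wheel, turn the spindle clockwise (seen from above) as far as it goes. Leave the pile square, the wheel fully home, and all the other things on the bench where they stand.

Things in the scene. Friction and masses are not known exactly. Their poses are not given: they have to be found in the camera images.
- clamp: Fixed grey riser clamp screwed to the bench, at a different place and yaw each time. Foot 130 x 80 x 12 mm, on it a block 110 mm (own x) x 60 mm (own y) whose flat top, the bed, is 45 mm above the bench. A steel spindle stands upright at its centre. Origin: centre of the underside; z up.
- bed (a point): Centre of the clamp's bed (top of the 110 x 60 mm block), 45 mm above the bench, on the spindle's axis; axes as the clamp's.
- shoulder (a point): Point on the spindle axis at its shoulder, turning with it. Below: round, 26 mm diameter, 39 mm down to the bed (two plates take 36 mm). Above: square end 16 x 16 mm, 20 mm tall, sides along this x and y, then a 12 x 12 mm nose 3 mm tall. The wheel's underside rests on the shoulder when fully home.
- spindle (a joint): Angle of the spindle in its clamp, rad: grows as it turns clockwise seen from above, starts between 0 and 0.5, firm stop at 1.3. Stiff (about 0.15 N m), stays where it is left.
- plate_a: Loose aluminium riser plate, 110 mm (own x) x 60 mm (own y) x 18 mm, with a round through hole of 38 mm in its centre; about 0.26 kg. Lies flat on the bench. Origin: centre of the underside; z up.
- plate_b: The second riser plate, identical to plate_a; either may go first.
- handwheel: Loose aluminium handwheel, 104 mm across, bore down on the bench. Rim: 12 mm bar centred 12 mm up; 4 spokes; hub 36 x 36 x 30 mm tall with a square bore 18 x 18 mm, 30 mm deep, sides along own x and y (fits at any quarter turn). On the hub a grey bar grip 46 mm (own x) x 26 mm (own y), 30 to 60 mm above the underside. 0.2 to 0.45 kg. Origin: centre of the underside, on the bore axis; z up.
- blank: Loose bystander, leave it alone. Plain aluminium plate without a hole, 100 x 70 x 18 mm, flat on the bench. Origin: centre of the underside.
- objective: Loose bystander, leave it alone. Steel microscope objective standing up, 38 mm in diameter, 60 mm tall. Origin: centre of the underside.
- bottle: Loose bystander, leave it alone. Amber bottle, 46 mm in diameter, 95 mm tall. Origin: centre of the underside.
- post: Loose bystander, leave it alone. Aluminium optical post, 25 mm in diameter, 120 mm tall, on a foot of 52 mm. Origin: centre of the underside.
- jar: Loose bystander, leave it alone. White jar, 48 mm in diameter, 60 mm tall. Origin: centre of the underside.
- dish: Loose bystander, leave it alone. Glass dish, 90 mm in diameter, 16 mm tall. Origin: centre of the underside.
- driver: Loose bystander, leave it alone. Screwdriver, 190 mm long, lying on the bench. Origin: middle of its underside.
Not all that is in view belongs to the job. What is shaped like the plate_a but green or purple is not meant.

How it is judged:
On the way, in this order (a step that is already met when the one before it is completed fails the run):
1. both riser plates lie flat and released round the spindle as a square pile on the bed (horizontal distance between each of plate_a, plate_b and bed below 0.005 m and angle between the x axis of each of plate_a, plate_b and the x axis of clamp, either way round below 0.09 rad and angle between each of plate_a, plate_b's own z axis and vertical below 0.06 rad and z of plate_a in the frame of bed between -0.004 and 0.022 m and z of plate_b in the frame of bed between -0.004 and 0.022 m and contact force between the fingers and plate_a below 0.2 N and contact force between the fingers and plate_b below 0.2 N), for 0.2 s.
2. the handwheel is fully home on the square end, the spindle not yet turned to its stop (below 1.0 rad) (horizontal distance between handwheel and shoulder below 0.004 m and z of handwheel in the frame of shoulder between -0.004 and 0.003 m and angle between handwheel's own z axis and vertical below 0.06 rad and (angle between the x axis of handwheel and the x axis of shoulder, either way round below 0.3 rad or angle between the x axis of handwheel and the y axis of shoulder, either way round below 0.3 rad) and value of joint spindle below 1 rad), for 0.1 s.
3. the spindle is turned clockwise to its stop with the wheel home on it (horizontal distance between handwheel and shoulder below 0.004 m and z of handwheel in the frame of shoulder between -0.004 and 0.003 m and angle between handwheel's own z axis and vertical below 0.06 rad and (angle between the x axis of handwheel and the x axis of shoulder, either way round below 0.3 rad or angle between the x axis of handwheel and the y axis of shoulder, either way round below 0.3 rad) and value of joint spindle above 1.2 rad), for 0.1 s.
At the end, for the whole second after the job is handed in: Both plates lie flat round the spindle on the bed, centres within 5 mm of its axis and edges within 0.09 rad of the clamp's; the wheel sits on the spindle's square end within 3 mm of fully home, level; the spindle is within 0.1 rad of its clockwise stop (above 1.2 rad); all are at rest (all of step 3 and horizontal distance between each of plate_a, plate_b and bed below 0.005 m and angle between the x axis of each of plate_a, plate_b and the x axis of clamp, either way round below 0.09 rad and angle between each of plate_a, plate_b's own z axis and vertical below 0.06 rad and z of plate_a in the frame of bed between -0.004 and 0.022 m and z of plate_b in the frame of bed between -0.004 and 0.022 m and linear speed of each of handwheel, plate_a, plate_b below 0.01 m/s); the robot touches nothing.
It fails at once if a bystander (blank plate, objective, bottle, post, jar, dish or screwdriver) is pushed more than 25 mm from its place (distance of any of blank, objective, bottle, post, jar, dish, driver from where it was at the start of the episode above 0.025 m).
It fails at once if the objective, bottle, post or jar is tipped over (angle between any of objective, bottle, post, jar's own z axis and vertical above 0.5 rad).
It also fails if it takes over 72 s, if anything falls off the work surface, if the arm or the gripper's body presses on something with over 40 N, if the wrist force passes 120 N, or if a joint passes its speed limit or range.

ROBOT

A 6-joint arm with a two-finger parallel gripper is mounted at the origin on the work surface. World frame = base frame: x ahead of the robot, y to its left, z up, the work surface at z = 0. Lengths are in m, angles in rad, forces in N, time in s.
With the tool pointing down it reaches from about 0.25 to 0.725 m from the base axis. Payload 4 kg.
Tool frame: the origin (TCP) lies midway between the tips of the shut fingers; the grasp point (between the pads) lies 19 mm behind it; z points along the fingers, y is the line along which they close (so a half turn about z gives the same grasp; the last joint's range is limited). The gripper opens to 85 mm and grips with 20 to 120 N. Pads are 22 mm wide; open, the fingers measure 114 mm over their backs; the gripper's body (76 mm by 85 mm) begins 54 mm behind the grasp point. The pads swing forward as they close: fully open they stand 13 mm farther back than shut.
Start: joints at [1.205, 0.241, 0.005, 1.335, 0, 1.571], TCP at [0.179, 0.467, 0.231] pointing down, gripper open.
Joint ranges: [-2.72, 2.72], [-1.05, 1.87], [-1.09, 1.28], [-1.99, 2.15], [-1.42, 1.44], [-3.14, 3.14]. Speed limits (rad/s): [2.79, 2.79, 3.14, 3.14, 3.14, 3.14].

INTERFACE

Orientations are given as a unit quaternion [w, x, y, z].
In Python, from station import get_state, snapshot, camera_model, sign_off, search_frame, trace, pinpoint gives the robot as it stands. The module is installed in compiled form; this text tells all that it offers.
- The arm moves only by the tool carry_out, never from a script. Its argument "moves" is a list of rows, each a list of 3 entries, a list of its own where there are three numbers: the shift along the world's x, y, z as a fraction of full scale, then the turn, a rotation vector about the world's x, y, z as a fraction of full scale, then the opening, from -1 (shut) to 1 (fully open). A call has 1 to 12 rows; each row is the pose to reach, as a shift and turn from the pose commanded when the call began, turning the shorter way round; what a row does not reach only later rows make up. Full scale, the value 1, is 1 m for a shift and pi rad for a turn. A row lasts 1/8 s, in which the tool goes at most 62.5 mm and 10.7 degrees, less where a joint would pass 70% of its speed; a pose out of reach is approached as far as the arm can. A call with a number of a shift or a turn outside -1 to 1 is refused whole. A call with a gripper value outside its range is refused whole. The fingers move at their own pace and stop on an object; "squeeze" is the grip in N (left out, the last holds). Time passes only in rows, so rows that repeat a pose let the fingers close. It gives the time, the measured TCP pose, the force, the opening and the grip force at its end, in the units of the state.
- get_state(): the state, without advancing time (a new reading comes with each control period).
- snapshot(name): name is "side" or "top" or "wrist"; returns (picture, depth): 420x560x3 uint8, blue, green, red; 420x560 float32, m along the optical axis (not along the pixel's ray), 0 where there is no reading.
- camera_model(name): a dict with "intrinsics" (3x3 intrinsics, pixels), "dist_coeffs" ([k1, k2, p1, p2, k3] as OpenCV has them; the pictures are not rectified), "R" (3x3) and "t" (3): a world point X has camera coordinates R X + t. Camera axes: x right, y down, z forward; pixel columns grow to the right and rows downward; lengths in m; the calibration is good to about 2 mm. A picture is of the moment at which its call begins: read the wrist's pose just before it. camera_model takes no time and is no camera call; for the wrist camera it gives the pose at the moment of the call.
- sign_off(): hands the job in; it is judged then, once.
Trained networks look in the newest picture that a camera, given by its name, has taken for a name from the list of things; names that differ only in an ending like _2 or _b are one class to them, and where a whole thing is asked for, a point or a joint stands for the part that bears it (a point fixed in the world has none). Each returns a list of dicts, best first, with "score" (0 to 1); they miss things now and then, are a little off and sometimes report something else, mostly with a low value. They report only what shows in the picture. A call takes as long as a camera call. They do not tell look-alikes from the thing itself.
- search_frame(camera, name): "position" ([column, row] in pixels, amid what is visible of it).
- trace(camera, name): "mask" (420x560 bool, what is visible of it) and "position" ([column, row] in pixels, amid what is visible of it).
- pinpoint(camera, name): "position" ([column, row] in pixels: a listed point, or the origin of a listed thing).
The state is a dict: "time_s": time; "qpos": joint angles; "dq": joint speeds; "joint_efforts": joint torques, N m; "tcp_pos": TCP position; "tool_rot": TCP orientation; "ft_force": force on the tool from outside, world axes, zero at the start; "torque": the same for the moment, N m; "grip_width": finger opening in m; "grasp_force": force on a finger pad.
Only numpy, scipy, OpenCV 4.12 (cv2) and the standard library are available. Lean on these libraries where they do the work, as an engineer would, in place of code of your own. Each camera call takes 0.05 s, during which the arm holds its last target. There are 200 camera calls.

## Working session

There is one attempt and no reset: what is moved stays moved. The work goes in short steps, Python scripts to look and compute and a tool call to move; the robot and the scene stay as the last step left them, time stands still between calls to the robot, and variables do not carry over. Pictures are saved under pics/ and viewed, at most 10 in all, crops included, and the job is handed in when it is done.

Besides the shell and the picture viewer there is one more tool, called after ">>>" as name([rows], argument=value, ...), one row to a line, values as JSON. carry_out: Moves the arm, as the interface text tells. Shift numbers are shares of 1 m and turn numbers shares of pi rad, none past 1 either way. Its arguments: {"type":"object","properties":{"moves":{"type":"array","items":{"type":"array"}},"squeeze":{"type":"number"}},"required":["moves"]}

```bash
mkdir -p pics
cat > h.py <<'E'
import numpy as np, cv2
from station import *
def cloud(cam):
    m=camera_model(cam); img,d=snapshot(cam)
    K=np.array(m["intrinsics"]);D=np.array(m["dist_coeffs"]);R=np.array(m["R"]);t=np.array(m["t"])
    v,u=np.mgrid[0:420,0:560]
    p=cv2.undistortPoints(np.stack([u,v],-1).reshape(-1,1,2).astype(np.float64),K,D).reshape(420,560,2)
    X=np.concatenate([p*d[...,None],d[...,None]],-1)
    W=(X-t)@R
    W[d==0]=np.nan
    return img,d,W
def proj(cam,P):
    m=camera_model(cam)
    R=np.array(m["R"]);t=np.array(m["t"])
    q,_=cv2.projectPoints(np.array(P,float).reshape(-1,1,3),cv2.Rodrigues(R)[0],t,np.array(m["intrinsics"]),np.array(m["dist_coeffs"]))
    return q[:,0]
E
python3 - <<'E'
from h import *
np.set_printoptions(precision=4,suppress=True)
for c in("top","side"):
    img,d,W=cloud(c); cv2.imwrite(f"pics/{c}0.png",img); np.save(f"{c}0.npy",W)
    m=camera_model(c);print(c,-np.array(m["R"]).T@m["t"])
    for n in ["clamp","plate_a","handwheel","blank","objective","bottle","post","jar","dish","driver"]:
        for r in trace(c,n)[:4]:
            mk=r["mask"];P=W[mk];P=P[~np.isnan(P[:,0])]
            z=np.percentile(P[:,2],[5,50,95]) if len(P) else None
            print(c,n,round(r["score"],2),np.round(r["position"]),mk.sum(),np.median(P,0),z)
s=get_state();print(s["time_s"],s["tcp_pos"],s["tool_rot"])
E
```

```text
top [0.318  0.0236 1.4085]
top clamp 0.82 [283. 223.] 1147 [ 0.5163 -0.0115  0.043 ] [0.009  0.043  0.0839]
top plate_a 0.95 [123. 186.] 700 [0.6455 0.4632 0.0171] [0.0005 0.0171 0.0219]
top plate_a 0.92 [180. 215.] 700 [0.5676 0.2934 0.0174] [0.0061 0.0174 0.0223]
top plate_a 0.71 [114. 285.] 727 [0.3515 0.4674 0.0174] [0.0065 0.0174 0.0224]
top plate_a 0.71 [368. 199.] 810 [ 0.5949 -0.2611  0.0169] [0.0117 0.0169 0.0217]
top handwheel 0.79 [384. 265.] 853 [ 0.3965 -0.3022  0.0156] [-0.0036  0.0156  0.0606]
top blank 0.87 [368. 197.] 829 [ 0.5955 -0.2608  0.0169] [0.0109 0.0169 0.0217]
top bottle 0.41 [368. 200.] 813 [ 0.596  -0.261   0.0169] [0.0115 0.0169 0.0217]
top post 0.61 [322. 270.] 263 [ 0.3771 -0.12    0.0096] [-0.0031  0.0096  0.0805]
top jar 0.67 [232. 157.] 255 [0.7123 0.1262 0.0581] [0.0174 0.0581 0.064 ]
top jar 0.21 [321. 160.] 102 [ 0.7108 -0.1268  0.0358] [0.0158 0.0358 0.0583]
top dish 0.69 [122. 236.] 656 [0.5012 0.4645 0.0078] [0.0001 0.0078 0.0166]
top driver 0.56 [436. 240.] 321 [ 0.4651 -0.4591  0.0199] [0.01   0.0199 0.0271]
side [-0.1145 -0.7809  0.7332]
si
[... 496 characters left out ...]
de blank 0.73 [368. 273.] 1026 [ 0.5847 -0.2723  0.0172] [0.0042 0.0172 0.0198]
side objective 0.49 [364. 219.] 265 [ 0.708  -0.141   0.0278] [0.0026 0.0278 0.0553]
side bottle 0.97 [202. 218.] 512 [0.3697 0.1196 0.0495] [0.0074 0.0495 0.093 ]
side post 0.69 [370. 272.] 1038 [ 0.5841 -0.2723  0.0172] [0.0039 0.0172 0.0198]
side post 0.68 [262. 272.] 664 [ 0.3693 -0.1325  0.0362] [0.0027 0.0362 0.1114]
side jar 0.91 [300. 181.] 329 [0.7086 0.1133 0.0368] [0.0064 0.0368 0.0607]
side dish 0.79 [182. 170.] 253 [0.5058 0.47   0.0072] [0.0015 0.0072 0.0149]
side driver 0.62 [405. 350.] 741 [ 0.4535 -0.4673  0.0214] [0.0103 0.0214 0.0266]
1.1 [0.1788 0.4669 0.2313] [-0.      0.1819  0.9833  0.    ]
```

View pics/top0.png

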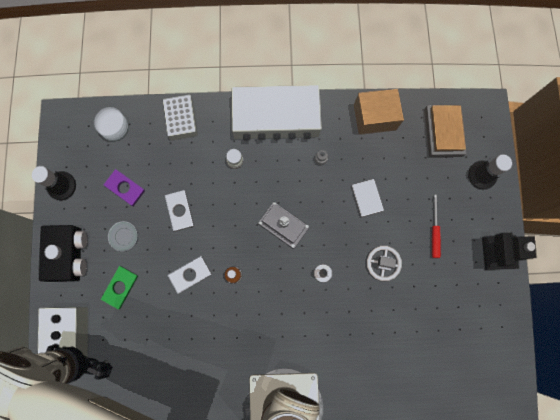

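View pics/side0.png

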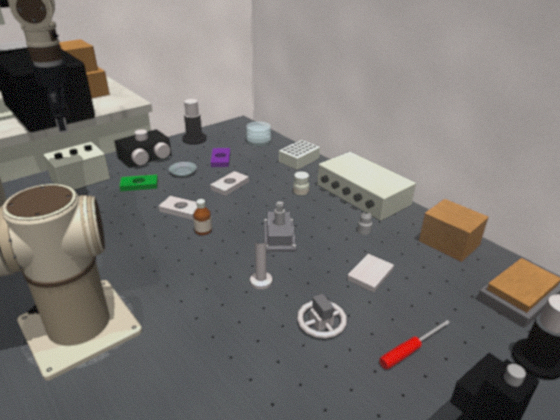

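The top view shows the two real plates at (179,210) and (189,275), the clamp at (284,223) and the wheel at (384,263). The green plate at (119,287) and the purple one at (124,187) are decoys. Next I'll refine these from the depth.

Run:
```python
from h import *
np.set_printoptions(precision=4,suppress=True)
W=np.load("top0.npy");img=cv2.imread("pics/top0.png")
def rect(c,r,z0,z1,sat=False):
    Q=W[...,:]; m=(np.hypot(Q[...,0]-c[0],Q[...,1]-c[1])<r)&(Q[...,2]>z0)&(Q[...,2]<z1)
    P=Q[m][:,:2].astype(np.float32); (cx,cy),wh,a=cv2.minAreaRect(P); 
    if wh[0]<wh[1]: a+=90
    print(c,"n",len(P),cx,cy,wh,"long axis deg",(a+90)%180-90)
rect((.5676,.2934),.075,.010,.026)
rect((.38,.265),.075,.010,.026)
rect((.512,-.012),.075,.035,.050)
rect((.3965,-.3022),.075,.05,.07)
rect((.3965,-.3022),.075,.006,.07)
m=camera_model("wrist");s=get_state()
R=np.array(m["R"]);C=-R.T@m["t"]; 
from scipy.spatial.transform import Rotation as Ro
q=s["tool_rot"];T=Ro.from_quat([q[1],q[2],q[3],q[0]]).as_matrix()
print("cam in tool",T.T@(C-s["tcp_pos"]),"\n",T.T@R.T,"\n",T,m["intrinsics"])
for n in("top","side"):print(n,[ (np.round(r["position"]),round(r["score"],2)) for r in pinpoint(n,"shoulder")[:2]+pinpoint(n,"bed")[:2]])
```

```text
(0.5676, 0.2934) n 651 0.5725850462913513 0.2950204312801361 (0.11220023781061172, 0.06170014664530754) long axis deg 13.795310020446777
(0.38, 0.265) n 678 0.38273903727531433 0.2638426125049591 (0.06098123639822006, 0.11137986928224564) long axis deg -61.61178779602051
(0.512, -0.012) n 708 0.522134006023407 -0.012264464050531387 (0.11042807996273041, 0.06074944883584976) long axis deg 53.19605255126953
(0.3965, -0.3022) n 160 0.4000987112522125 -0.30099374055862427 (0.047975730150938034, 0.026433125138282776) long axis deg 78.80301666259766
(0.3965, -0.3022) n 698 0.399991512298584 -0.29396262764930725 (0.11415865272283554, 0.12162245810031891) long axis deg -21.145523071289062
cam in tool [ 0.0806  0.0002 -0.1426] 
 [[ 0.0001 -0.9479 -0.3185]
 [ 1.     -0.0001  0.0004]
 [-0.0004 -0.3185  0.9479]] 
 [[-0.9338  0.3577 -0.    ]
 [ 0.3577  0.9338  0.    ]
 [ 0.      0.     -1.    ]] [[334.1539   0.     278.3404]
 [  0.     334.1539 215.2161]
 [  0.       0.       1.    ]]
top [(array([282., 224.]), 0.58), (array([180., 209.]), 0.58), (array([285., 226.]), 0.75)]
side [(array([276., 211.]), 0.8)]
```

>>> carry_out([
  [[0.394, -0.172, -0.081], [0, 0, 0.193], 1],
  [[0.394, -0.172, -0.081], [0, 0, 0.193], 1],
  [[0.394, -0.172, -0.081], [0, 0, 0.193], 1],
  [[0.394, -0.172, -0.081], [0, 0, 0.193], 1],
  [[0.394, -0.172, -0.081], [0, 0, 0.193], 1],
  [[0.394, -0.172, -0.081], [0, 0, 0.193], 1],
  [[0.394, -0.172, -0.081], [0, 0, 0.193], 1],
  [[0.394, -0.172, -0.081], [0, 0, 0.193], 1],
  [[0.394, -0.172, -0.081], [0, 0, 0.193], 1],
], squeeze=60)

```text
time_s: 2.42
tcp_pos: [0.5732, 0.2941, 0.1493]
tool_rot: [-0.001, -0.119, 0.993, -0.0]
ft_force: [-0.9, 0.1, 1.5]
grip_width: 0.0854
grasp_force: 0.0
```

```bash
cat >> h.py <<'E'
from scipy.spatial.transform import Rotation as Ro
def tcp():
    s=get_state();q=s["tool_rot"];T=Ro.from_quat([q[1],q[2],q[3],q[0]]).as_matrix()
    print("t",s["time_s"],"tcp",np.round(s["tcp_pos"],4),"yaw",round(np.degrees(np.arctan2(T[1,0],T[0,0])),2),"zz",T[2,2],"q",np.round(s["qpos"],2),"F",np.round(s["ft_force"],1),"M",np.round(s["torque"],2),"w",s["grip_width"],s["grasp_force"]);return s
def rect(W,c,r,z0,z1):
    m=(np.hypot(W[...,0]-c[0],W[...,1]-c[1])<r)&(W[...,2]>z0)&(W[...,2]<z1)
    m=cv2.morphologyEx(m.astype(np.uint8),cv2.MORPH_OPEN,np.ones((3,3)))>0
    P=W[m][:,:2].astype(np.float32); (cx,cy),wh,a=cv2.minAreaRect(P)
    if wh[0]<wh[1]: a+=90
    print("rect n",len(P),"c",round(cx,4),round(cy,4),"wh",np.round(wh,4),"long",round((a+90)%180-90,2),"z",np.round(np.median(W[m][:,2]),4));return m
E
python3 - <<'E'
from h import *
tcp(); img,d,W=cloud("wrist"); cv2.imwrite("pics/w1.png",img)
m=rect(W,(.5726,.295),.075,.010,.026)
# hole
tr=trace("wrist","plate_a");print([(r["score"],r["mask"].sum()) for r in tr])
q=(np.hypot(W[...,0]-.5726,W[...,1]-.295)<.024)&(W[...,2]<.008);print("hole",np.nanmean(W[q],0),q.sum())
E
```

```text
t 2.425 tcp [0.5732 0.2941 0.1493] yaw -166.34 zz -0.9999985060969182 q [0.47 0.57 0.29 1.29 0.   0.24] F [-0.9  0.1  1.5] M [-0.04  0.08 -0.02] w 0.08542668658029183 0.0
rect n 7449 c 0.574 0.2933 wh [0.1111 0.0601] long 13.87 z 0.018
[(0.98, np.int64(3421)), (0.88, np.int64(2665)), (0.64, np.int64(246)), (0.62, np.int64(7665))]
hole [5.76325339e-01 2.93949148e-01 5.07759360e-04] 1302
```

View pics/w1.png

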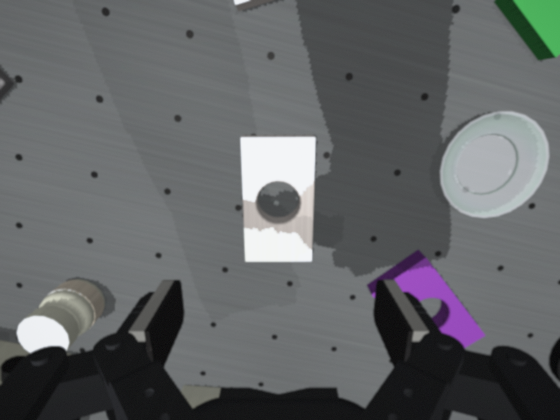

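Wrist view: the white plate is centred at (278,199) with its hole at (278,201), there's free bench on both sides, and the purple decoy at (425,300) is out of the way. I'll descend and grip.

>>> carry_out([
  [[0.001, -0.001, -0.06], [0, 0, 0.001], 1],
  [[0.001, -0.001, -0.12], [0, 0, 0.001], 1],
  [[0.001, -0.001, -0.14], [0, 0, 0.001], 1],
  [[0.001, -0.001, -0.151], [0, 0, 0.001], 1],
  [[0.001, -0.001, -0.151], [0, 0, 0.001], 1],
  [[0.001, -0.001, -0.151], [0, 0, 0.001], -1],
  [[0.001, -0.001, -0.151], [0, 0, 0.001], -1],
  [[0.001, -0.001, -0.151], [0, 0, 0.001], -1],
  [[0.001, -0.001, -0.151], [0, 0, 0.001], -1],
  [[0.001, -0.001, -0.151], [0, 0, 0.001], -1],
], squeeze=60)

```text
time_s: 3.78
tcp_pos: [0.5753, 0.2948, 0.0018]
tool_rot: [0.002, -0.122, 0.993, 0.001]
ft_force: [-1.2, 0.5, 6.0]
grip_width: 0.0585
grasp_force: 67.0
```

>>> carry_out([
  [[0, 0, 0.06], [0, 0, 0], -1],
  [[0, 0, 0.12], [0, 0, 0], -1],
  [[0.005, -0.06, 0.17], [0, 0, 0.06], -1],
  [[0.005, -0.12, 0.2], [0, 0, 0.12], -1],
  [[0.005, -0.17, 0.24], [0, 0, 0.17], -1],
  [[0.005, -0.23, 0.25], [0, 0, 0.218], -1],
  [[0.005, -0.23, 0.25], [0, 0, 0.218], -1],
  [[0.005, -0.23, 0.25], [0, 0, 0.218], -1],
  [[0.005, -0.23, 0.25], [0, 0, 0.218], -1],
])

```text
time_s: 4.9
tcp_pos: [0.5784, 0.065, 0.2483]
tool_rot: [-0.001, -0.448, 0.894, 0.001]
ft_force: [0.3, 0.7, -2.9]
grip_width: 0.0582
grasp_force: 66.3
```

Run:
```python
from h import *
s=tcp(); img,d,W=cloud("wrist"); cv2.imwrite("pics/w2.png",img); np.save("w2.npy",W)
rect(W,(.522,-.012),.075,.038,.052)
rect(W,(.522,-.012),.03,.094,.104)
rect(W,(.522,-.012),.03,.104,.112)
rect(W,(.522,-.012),.03,.095,.112)
q=s["tool_rot"];T=Ro.from_quat([q[1],q[2],q[3],q[0]]).as_matrix()
L=(W-s["tcp_pos"])@T   # tool coords
m=(np.abs(L[...,0])<.08)&(np.abs(L[...,1])<.06)&(L[...,2]>-.02)&(L[...,2]<.03)
P=L[m];print("plate in tool",len(P),np.percentile(P,[0.5,50,99.5],axis=0))
rect(W,s["tcp_pos"][:2],.08,s["tcp_pos"][2]+.0,s["tcp_pos"][2]+.026)
```

```text
t 4.9 tcp [0.5784 0.065  0.2483] yaw -126.76 zz -0.999998298157915 q [ 0.11  0.4   0.28  1.45  0.   -0.82] F [ 0.3  0.7 -2.9] M [ 0.01  0.02 -0.01] w 0.05820283999584609 66.31500363349915
rect n 6769 c 0.5231 -0.0128 wh [0.1101 0.0602] long 53.03 z 0.045
rect n 0 c 0.0 0.0 wh [0. 0.] long 0.0 z nan
rect n 260 c 0.5231 -0.0129 wh [0.0131 0.0126] long 40.12 z 0.1071
rect n 428 c 0.5232 -0.0128 wh [0.0161 0.016 ] long 38.46 z 0.1063
plate in tool 29410 [[-0.04983126 -0.03552152 -0.01875421]
 [ 0.01853432 -0.00096419 -0.01617935]
 [ 0.05761583  0.03321899  0.00047471]]
rect n 29855 c 0.5782 0.0629 wh [0.1119 0.0859] long 53.02 z 0.2645
  return _methods._mean(a, axis=axis, dtype=dtype,
  ret = ret.dtype.type(ret / rcount)
```

View pics/w2.png

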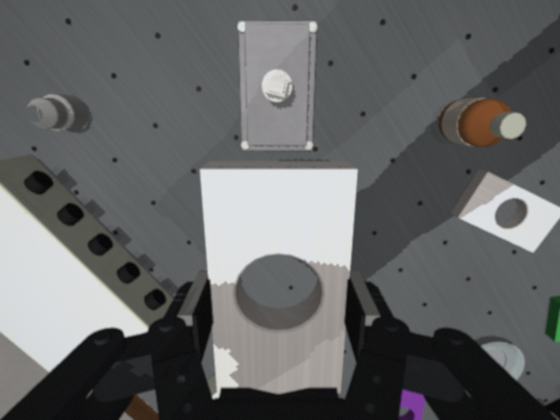

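Run:
```python
from h import *
s=get_state(); W=np.load("w2.npy")
q=s["tool_rot"];T=Ro.from_quat([q[1],q[2],q[3],q[0]]).as_matrix()
L=(W-s["tcp_pos"])@T
m=(np.abs(L[...,0])<.08)&(np.abs(L[...,1])<.031)&(np.abs(L[...,2]+.0162)<.0015)
P=L[m];c=P[(np.abs(P[:,1])<.025)&(P[:,0]>.03)]
b=np.digitize(c[:,1],np.linspace(-.025,.025,9));e=[c[b==i,0].max() for i in range(1,9)];print(np.round(e,4))
# hole boundary: rows of x at columns through hole, 
n=~m; lab=cv2.connectedComponentsWithStats(((~m)).astype(np.uint8))
for st,ce in zip(lab[2],lab[3]):
    if st[4]>500: print(st,ce)
i=lab[1][290,279]; 
cn,_=cv2.findContours((lab[1]==i).astype(np.uint8),cv2.RETR_EXTERNAL,cv2.CHAIN_APPROX_NONE)
pc=cn[0][:,0]; 
# hole edge rays intersect plane tool z=-.0162
cam=camera_model("wrist");K=np.array(cam["intrinsics"]);D=np.array(cam["dist_coeffs"]);R=np.array(cam["R"]);t=np.array(cam["t"])
C=(-R.T@t-s["tcp_pos"])@T
r=cv2.undistortPoints(pc.reshape(-1,1,2).astype(float),K,D)[:,0]
dr=np.c_[r,np.ones(len(r))]@R@T
k=(-.0162-C[2])/dr[:,2];X=C+k[:,None]*dr
print("hole",cv2.minEnclosingCircle(X[:,:2].astype(np.float32)), X[:,:2].min(0),X[:,:2].max(0))
```

```text
[0.058  0.0579 0.0579 0.058  0.0579 0.058  0.0579 0.0579]
[  201   168   157   226 25362] [279.06474253 271.24781169]
[     0      0    560    420 204347] [279.58352215 199.72624017]
[ 235  254   87   77 5083] [278.44088137 291.51977179]
hole ((0.0026805822271853685, -0.0013830126263201237), 0.019254663959145546) [-0.01582776 -0.01992452] [0.02183524 0.01727233]
```

View: the clamp is at (278,85) with its spindle upright, and the held plate's hole is at (279,290). Now I'll move over the spindle and lower.

>>> carry_out([
  [[-0.03, -0.04, 0], [0, 0, -0.001], -1],
  [[-0.055, -0.075, 0], [0, 0, -0.001], -1],
  [[-0.055, -0.075, -0.04], [0, 0, -0.001], -1],
  [[-0.055, -0.075, -0.09], [0, 0, -0.001], -1],
  [[-0.055, -0.075, -0.12], [0, 0, -0.001], -1],
  [[-0.055, -0.075, -0.14], [0, 0, -0.001], -1],
  [[-0.055, -0.075, -0.165], [0, 0, -0.001], -1],
  [[-0.055, -0.075, -0.185], [0, 0, -0.001], -1],
  [[-0.055, -0.075, -0.196], [0, 0, -0.001], -1],
  [[-0.055, -0.075, -0.199], [0, 0, -0.001], -1],
  [[-0.055, -0.075, -0.199], [0, 0, -0.001], -1],
])

```text
time_s: 6.32
tcp_pos: [0.5242, -0.0107, 0.0506]
tool_rot: [0.0, -0.447, 0.895, -0.0]
ft_force: [0.9, 0.4, -2.0]
grip_width: 0.0585
grasp_force: 66.2
```

>>> carry_out([
  [[-0.0006, 0.001, -0.004], [0, 0, 0], -1],
  [[-0.0006, 0.001, -0.004], [0, 0, 0], -1],
  [[-0.0006, 0.001, -0.003], [0, 0, 0], 1],
  [[-0.0006, 0.001, -0.003], [0, 0, 0], 1],
  [[-0.0006, 0.001, -0.003], [0, 0, 0], 1],
  [[0, 0, 0.04], [0, 0, 0], 1],
  [[0, 0, 0.1], [0, 0, 0], 1],
  [[0, 0, 0.15], [0, 0, 0], 1],
  [[0, 0, 0.15], [0, 0, 0], 1],
])

```text
time_s: 7.45
tcp_pos: [0.527, -0.0112, 0.2054]
tool_rot: [0.005, -0.446, 0.895, -0.002]
ft_force: [0.6, 0.3, -0.6]
grip_width: 0.0857
grasp_force: 0.0
```

Run:
```python
from h import *
s=tcp(); img,d,W=cloud("wrist"); cv2.imwrite("pics/w3.png",img)
rect(W,(.523,-.0128),.075,.055,.07)
rect(W,(.523,-.0128),.03,.104,.112)
rect(W,(.523,-.0128),.03,.094,.112)
```

```text
t 7.45 tcp [ 0.527  -0.0112  0.2054] yaw -126.98 zz -0.9999446422261963 q [-0.02  0.3   0.01  1.28 -0.   -0.95] F [ 0.6  0.3 -0.6] M [ 0.01 -0.03 -0.  ] w 0.08566213235090955 0.0
rect n 6927 c 0.5229 -0.0126 wh [0.1102 0.0602] long 53.09 z 0.063
rect n 284 c 0.5236 -0.0126 wh [0.014  0.0147] long -57.49 z 0.1069
rect n 494 c 0.5232 -0.0129 wh [0.0168 0.0161] long 38.87 z 0.1057
```

>>> carry_out([
  [[-0.14, 0.274, -0.05], [0, 0, 0.363], 1],
  [[-0.14, 0.274, -0.05], [0, 0, 0.363], 1],
  [[-0.14, 0.274, -0.05], [0, 0, 0.363], 1],
  [[-0.14, 0.274, -0.05], [0, 0, 0.363], 1],
  [[-0.14, 0.274, -0.05], [0, 0, 0.363], 1],
  [[-0.14, 0.274, -0.05], [0, 0, 0.363], 1],
  [[-0.14, 0.274, -0.05], [0, 0, 0.363], 1],
  [[-0.14, 0.274, -0.05], [0, 0, 0.363], 1],
  [[-0.14, 0.274, -0.05], [0, 0, 0.363], 1],
])

```text
time_s: 8.62
tcp_pos: [0.3842, 0.2621, 0.1501]
tool_rot: [0.0, 0.858, -0.514, -0.0]
ft_force: [-1.0, -0.7, 0.5]
grip_width: 0.0852
grasp_force: 0.0
```

Run:
```python
from h import *
s=tcp(); img,d,W=cloud("wrist"); cv2.imwrite("pics/w4.png",img)
rect(W,(.384,.2625),.075,.010,.026)
```

```text
t 8.625 tcp [0.3842 0.2621 0.1501] yaw -61.83 zz -0.9999999165235884 q [ 0.6   0.23 -0.23  1.11 -0.   -1.46] F [-1.  -0.7  0.5] M [-0.    0.02  0.01] w 0.08515654570711566 0.0
rect n 7341 c 0.3842 0.2624 wh [0.0601 0.1105] long -61.09 z 0.018
```

>>> carry_out([
  [[0, 0, -0.06], [0, 0, 0.004], 1],
  [[0, 0, -0.12], [0, 0, 0.004], 1],
  [[0, 0, -0.14], [0, 0, 0.004], 1],
  [[0, 0, -0.15], [0, 0, 0.004], 1],
  [[0, 0, -0.15], [0, 0, 0.004], 1],
  [[0, 0, -0.15], [0, 0, 0.004], -1],
  [[0, 0, -0.15], [0, 0, 0.004], -1],
  [[0, 0, -0.15], [0, 0, 0.004], -1],
  [[0, 0, -0.15], [0, 0, 0.004], -1],
  [[0, 0, -0.15], [0, 0, 0.004], -1],
])

```text
time_s: 9.93
tcp_pos: [0.385, 0.2636, 0.002]
tool_rot: [-0.001, 0.862, -0.507, 0.001]
ft_force: [-0.7, -1.1, 5.0]
grip_width: 0.0583
grasp_force: 65.0
```

>>> carry_out([
  [[0, 0, 0.06], [0, 0, 0], -1],
  [[0, 0, 0.12], [0, 0, 0], -1],
  [[0.03, -0.03, 0.17], [0, 0, -0.05], -1],
  [[0.06, -0.06, 0.21], [0, 0, -0.1], -1],
  [[0.1, -0.1, 0.249], [0, 0, -0.16], -1],
  [[0.14, -0.14, 0.249], [0, 0, -0.22], -1],
  [[0.18, -0.18, 0.249], [0, 0, -0.28], -1],
  [[0.195, -0.199, 0.249], [0, 0, -0.33], -1],
  [[0.195, -0.199, 0.249], [0, 0, -0.366], -1],
  [[0.195, -0.199, 0.249], [0, 0, -0.366], -1],
  [[0.195, -0.199, 0.249], [0, 0, -0.366], -1],
])

```text
time_s: 11.3
tcp_pos: [0.5786, 0.0642, 0.2495]
tool_rot: [0.0, -0.449, 0.894, -0.0]
ft_force: [0.6, -0.8, -2.0]
grip_width: 0.0578
grasp_force: 66.5
```

```bash
cat >> h.py <<'E'
def held(s,W):
    q=s["tool_rot"];T=Ro.from_quat([q[1],q[2],q[3],q[0]]).as_matrix()
    L=(W-s["tcp_pos"])@T
    g=(np.abs(L[...,0])<.05)&(np.abs(L[...,1])<.025)&(np.abs(L[...,2]+.016)<.004)
    zt=np.median(L[g][:,2])
    m=(np.abs(L[...,0])<.08)&(np.abs(L[...,1])<.031)&(np.abs(L[...,2]-zt)<.0015)
    lab=cv2.connectedComponents((~m).astype(np.uint8))[1]; i=lab[290,279]
    cn,_=cv2.findContours((lab==i).astype(np.uint8),cv2.RETR_EXTERNAL,cv2.CHAIN_APPROX_NONE)
    cam=camera_model("wrist");K=np.array(cam["intrinsics"]);D=np.array(cam["dist_coeffs"]);R=np.array(cam["R"]);t=np.array(cam["t"])
    C=(-R.T@t-s["tcp_pos"])@T
    r=cv2.undistortPoints(cn[0].astype(float),K,D)[:,0]
    dr=np.c_[r,np.ones(len(r))]@R@T
    X=C+((zt-C[2])/dr[:,2])[:,None]*dr
    c,rad=cv2.minEnclosingCircle(X[:,:2].astype(np.float32))
    w=s["tcp_pos"]+T@np.array([*c,0]); print("top z",zt,"hole tool",c,rad,"world",np.round(w,4)); return w
E
python3 - <<'E'
from h import *
s=tcp(); img,d,W=cloud("wrist"); cv2.imwrite("pics/w5.png",img)
w=held(s,W); print("shift",np.array([.5230,-.0128])-w[:2])
rect(W,(.523,-.0128),.075,.055,.07)
E
```

```text
t 11.3 tcp [0.5786 0.0642 0.2495] yaw -126.68 zz -0.9999999900323374 q [ 0.11  0.4   0.28  1.45  0.   -0.82] F [ 0.6 -0.8 -2. ] M [ 0.03 -0.01 -0.02] w 0.05782840882388391 66.54619574546814
top z -0.01594780210717297 hole tool (-0.00043751485645771027, -0.0011539487168192863) 0.019588226452469826 world [0.5797 0.0639 0.2495]
shift [-0.05674688 -0.07667137]
rect n 6963 c 0.5229 -0.0126 wh [0.1103 0.0603] long 53.11 z 0.063
```

>>> carry_out([
  [[-0.03, -0.04, 0], [0, 0, -0.001], -1],
  [[-0.057, -0.077, 0], [0, 0, -0.001], -1],
  [[-0.057, -0.077, -0.04], [0, 0, -0.001], -1],
  [[-0.057, -0.077, -0.09], [0, 0, -0.001], -1],
  [[-0.057, -0.077, -0.12], [0, 0, -0.001], -1],
  [[-0.057, -0.077, -0.15], [0, 0, -0.001], -1],
  [[-0.057, -0.077, -0.17], [0, 0, -0.001], -1],
  [[-0.057, -0.077, -0.18], [0, 0, -0.001], -1],
  [[-0.057, -0.077, -0.182], [0, 0, -0.001], -1],
  [[-0.057, -0.077, -0.182], [0, 0, -0.001], -1],
])

```text
time_s: 12.6
tcp_pos: [0.5225, -0.013, 0.0681]
tool_rot: [0.001, -0.447, 0.895, -0.0]
ft_force: [0.4, -0.2, -2.3]
grip_width: 0.0583
grasp_force: 66.5
```

>>> carry_out([
  [[-0.0004, 0.0005, -0.0025], [0, 0, 0], -1],
  [[-0.0004, 0.0005, -0.0025], [0, 0, 0], -1],
  [[-0.0004, 0.0005, -0.0025], [0, 0, 0], 1],
  [[-0.0004, 0.0005, -0.0025], [0, 0, 0], 1],
  [[-0.0004, 0.0005, -0.0025], [0, 0, 0], 1],
  [[0, 0, 0.04], [0, 0, 0], 1],
  [[0, 0, 0.1], [0, 0, 0], 1],
  [[0, 0, 0.14], [0, 0, 0], 1],
  [[0, 0, 0.14], [0, 0, 0], 1],
  [[0, 0, 0.14], [0, 0, 0], 1],
])

```text
time_s: 13.85
tcp_pos: [0.5215, -0.0131, 0.2068]
tool_rot: [-0.0, -0.446, 0.895, 0.0]
ft_force: [-0.3, 0.3, -0.4]
grip_width: 0.0854
grasp_force: 0.0
```

Run:
```python
from h import *
s=tcp(); img,d,W=cloud("wrist"); cv2.imwrite("pics/w6.png",img)
rect(W,(.523,-.0128),.075,.073,.087)
rect(W,(.523,-.0128),.03,.104,.112)
rect(W,(.523,-.0128),.03,.094,.112)
x0,y0=200,130
p=proj("wrist",[[.523,-.0128,.1]])[0].astype(int);print(p)
c=img[p[1]-90:p[1]+90,p[0]-90:p[0]+90];cv2.imwrite("pics/w6c.png",cv2.resize(c,None,fx=3,fy=3,interpolation=cv2.INTER_CUBIC))
```

```text
t 13.85 tcp [ 0.5215 -0.0131  0.2068] yaw -126.98 zz -0.9999998262487562 q [-0.03  0.3   0.01  1.29 -0.   -0.95] F [-0.3  0.3 -0.4] M [0.   0.02 0.03] w 0.08542091163923285 0.0
rect n 7998 c 0.5229 -0.0125 wh [0.1107 0.0601] long 53.06 z 0.0811
rect n 280 c 0.5233 -0.013 wh [0.0145 0.0144] long 39.98 z 0.1071
rect n 478 c 0.5231 -0.013 wh [0.0165 0.0159] long 38.76 z 0.1058
[277 214]
```

View pics/w6c.png

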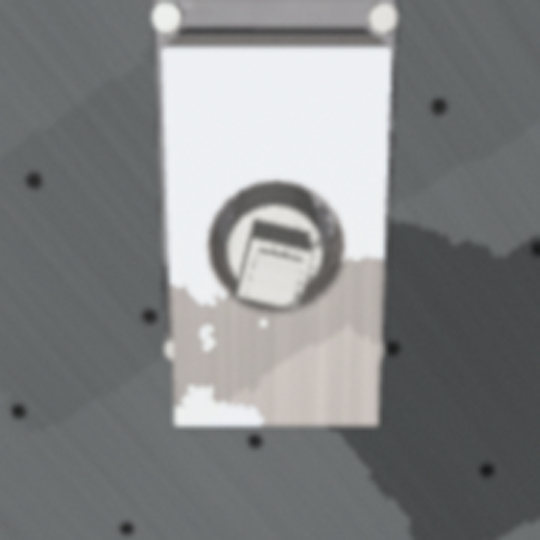

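The pile is square: plate 2 is at z 81 mm, within about 0.5 mm of the axis and 0.1° of the clamp. In the crop, the square end is at (275,262), turned about 14° from the clamp's axes. Next is the handwheel.

>>> carry_out([
  [[-0.1225, -0.288, -0.03], [0, 0, 0.142], 1],
  [[-0.1225, -0.288, -0.03], [0, 0, 0.142], 1],
  [[-0.1225, -0.288, -0.03], [0, 0, 0.142], 1],
  [[-0.1225, -0.288, -0.03], [0, 0, 0.142], 1],
  [[-0.1225, -0.288, -0.03], [0, 0, 0.142], 1],
  [[-0.1225, -0.288, -0.03], [0, 0, 0.142], 1],
  [[-0.1225, -0.288, -0.03], [0, 0, 0.142], 1],
  [[-0.1225, -0.288, -0.03], [0, 0, 0.142], 1],
])

```text
time_s: 14.9
tcp_pos: [0.3997, -0.2997, 0.1768]
tool_rot: [0.0, -0.634, 0.773, 0.001]
ft_force: [0.6, 0.3, 0.2]
grip_width: 0.0856
grasp_force: 0.0
```

Run:
```python
from h import *
s=tcp(); img,d,W=cloud("wrist"); cv2.imwrite("pics/w7.png",img)
rect(W,(.4,-.301),.07,.052,.068)
rect(W,(.4,-.301),.07,.007,.045)
```

```text
t 14.9 tcp [ 0.3997 -0.2997  0.1768] yaw -101.32 zz -0.9999990222727013 q [-0.64  0.27 -0.1   1.2   0.   -2.02] F [0.6 0.3 0.2] M [ 0.03 -0.03  0.01] w 0.08555224307217857 0.0
rect n 1716 c 0.4019 -0.3029 wh [0.0455 0.0255] long 77.76 z 0.0599
rect n 4776 c 0.4022 -0.3026 wh [0.1019 0.1017] long 66.82 z 0.017
```

View pics/w7.png

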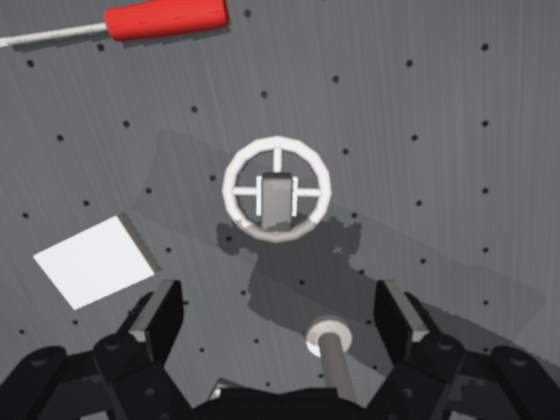

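View: the wheel is at (277,190) with its grip bar along the tool's x axis. The post foot at (330,338) and the blank at (95,262) are clear.

>>> carry_out([
  [[0.0023, -0.0031, -0.06], [0, 0, -0.005], 1],
  [[0.0023, -0.0031, -0.11], [0, 0, -0.005], 1],
  [[0.0023, -0.0031, -0.135], [0, 0, -0.005], 1],
  [[0.0023, -0.0031, -0.143], [0, 0, -0.005], 1],
  [[0.0023, -0.0031, -0.143], [0, 0, -0.005], 1],
  [[0.0023, -0.0031, -0.143], [0, 0, -0.005], -1],
  [[0.0023, -0.0031, -0.143], [0, 0, -0.005], -1],
  [[0.0023, -0.0031, -0.143], [0, 0, -0.005], -1],
  [[0.0023, -0.0031, -0.143], [0, 0, -0.005], -1],
  [[0.0023, -0.0031, -0.143], [0, 0, -0.005], -1],
  [[0.0023, -0.0031, -0.143], [0, 0, -0.005], -1],
  [[0.0023, -0.0031, -0.143], [0, 0, -0.005], -1],
], squeeze=90)

```text
time_s: 16.45
tcp_pos: [0.4017, -0.3045, 0.0351]
tool_rot: [0.0, -0.627, 0.779, -0.0]
ft_force: [-1.1, 0.5, 6.1]
grip_width: 0.0244
grasp_force: 88.4
```

>>> carry_out([
  [[0, 0, 0.05], [0, 0, 0], -1],
  [[0, 0, 0.11], [0, 0, 0], -1],
  [[0.025, 0.04, 0.15], [0, 0, -0.05], -1],
  [[0.05, 0.09, 0.18], [0, 0, -0.1], -1],
  [[0.08, 0.14, 0.2], [0, 0, -0.15], -1],
  [[0.11, 0.19, 0.216], [0, 0, -0.215], -1],
  [[0.14, 0.24, 0.216], [0, 0, -0.215], -1],
  [[0.165, 0.29, 0.216], [0, 0, -0.215], -1],
  [[0.175, 0.334, 0.216], [0, 0, -0.215], -1],
  [[0.175, 0.334, 0.216], [0, 0, -0.215], -1],
  [[0.175, 0.334, 0.216], [0, 0, -0.215], -1],
])

```text
time_s: 17.82
tcp_pos: [0.5759, 0.0297, 0.2491]
tool_rot: [-0.001, -0.334, 0.943, 0.0]
ft_force: [-0.8, -0.9, -3.3]
grip_width: 0.0242
grasp_force: 90.2
```

Run:
```python
from h import *
s=tcp(); img,d,W=cloud("wrist"); cv2.imwrite("pics/w8.png",img); np.save("w8.npy",W)
z=s["tcp_pos"][2]-.035; c=s["tcp_pos"][:2]
q=s["tool_rot"];T=Ro.from_quat([q[1],q[2],q[3],q[0]]).as_matrix()
rect(W,(.523,-.0128),.075,.073,.087)
rect(W,(.523,-.0128),.03,.104,.112)
rect(W,(.523,-.0128),.03,.094,.112)
rect(W,c,.07,z+.052,z+.066)
# rim: outer edge circle fit
L=(W-s["tcp_pos"])@T
m=(np.hypot(L[...,0],L[...,1])<.065)&(np.abs(L[...,2]-.035+.012)<.012)
P=L[m]; r=np.hypot(P[:,0],P[:,1]); print("rim n",len(P),"z tool",np.percentile(P[:,2],[1,5,50]))
a=np.arctan2(P[:,1],P[:,0]); b=np.round(a/0.1).astype(int)
E=np.array([P[b==k][np.argmax(r[b==k])] for k in np.unique(b) if (b==k).sum()>10])
E=E[np.hypot(E[:,0],E[:,1])>.045]
A=np.c_[2*E[:,:2],np.ones(len(E))];x=np.linalg.lstsq(A,(E[:,:2]**2).sum(1),rcond=None)[0]
R=np.sqrt(x[2]+x[0]**2+x[1]**2);res=np.hypot(E[:,0]-x[0],E[:,1]-x[1])-R
print("fit",x[:2],R,len(E),np.degrees(np.arctan2(E[:,1],E[:,0])).round(),res.round(4))
```

```text
t 17.825 tcp [0.5759 0.0297 0.2491] yaw -140.99 zz -0.999996123042655 q [ 0.05  0.39  0.26  1.44 -0.   -0.63] F [-0.8 -0.9 -3.3] M [-0.07 -0.    0.  ] w 0.02419215249180081 90.17821669578552
rect n 7086 c 0.5229 -0.0126 wh [0.1104 0.0601] long 53.04 z 0.0811
rect n 236 c 0.5236 -0.013 wh [0.0121 0.0133] long -50.67 z 0.1069
rect n 411 c 0.5232 -0.0128 wh [0.0159 0.0159] long 39.27 z 0.1055
rect n 7192 c 0.5785 0.03 wh [0.0479 0.0483] long -5.28 z 0.2739
rim n 10480 z tool [0.01510206 0.01620026 0.01839219]
fit [-0.00194875 -0.00038428] 0.050941018795639476 45 [-127. -122. -113. -111. -104.  -98.  -94.  -87.  -80.  -74.  -71.  -66.
  -58.  -49.  -48.  -41.  -36.  -26.  -23.  -20.  -13.   -4.   -0.    3.
   14.   19.   23.   26.   33.   42.   49.   49.   55.   66.   71.   72.
   82.   88.   92.   95.  106.  111.  115.  118.  125.] [-0.0003 -0.0002  0.0006 -0.0004 -0.0005  0.0002  0.001  -0.0001 -0.0002
  0.      0.0004 -0.0001 -0.0003  0.0003  0.0003 -0.0002 -0.0005  0.
  0.0004 -0.0004 -0.0005  0.      0.0003 -0.0001 -0.0003 -0.0001  0.0003
  0.0002 -0.0004 -0.0001  0.0003  0.0001 -0.0002  0.      0.0004  0.0002
 -0.      0.0001 -0.0001  0.0004 -0.0002 -0.0003  0.0004 -0.0001 -0.0005]
```

View pics/w8.png

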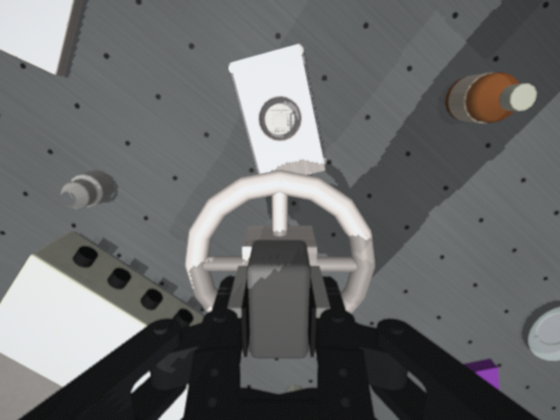

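The wheel is held at (280,265) and the square end shows at (281,118). I'll fit the rim as a torus to get its centre and tilt.

```bash
cat >> h.py <<'E'
from scipy.optimize import least_squares
def torus(s,W,hz=.035):
    q=s["tool_rot"];T=Ro.from_quat([q[1],q[2],q[3],q[0]]).as_matrix()
    L=(W-s["tcp_pos"])@T
    r=np.hypot(L[...,0]+.002,L[...,1])
    m=(r<.056)&(r>.036)&(np.abs(L[...,2]-hz+.015)<.010)
    P=L[m][::3]
    def f(p):
        n=np.array([p[3],p[4],1.]);n/=np.linalg.norm(n)
        D=P-p[:3];h=D@n;rr=np.linalg.norm(D-h[:,None]*n,axis=1)
        return np.hypot(rr-.046,h)-.006
    o=least_squares(f,[-.002,0,hz-.012,0,0],loss="soft_l1",f_scale=.0005)
    n=np.array([o.x[3],o.x[4],1])
    b=o.x[:3]+.012*n/np.linalg.norm(n)
    print("torus",np.round(o.x,4),"rms",np.sqrt(np.mean(o.fun**2)),len(P),"underside centre tool",np.round(b,4),"world",np.round(s["tcp_pos"]+T@b,4))
    return s["tcp_pos"]+T@b
E
python3 - <<'E'
from h import *
s=get_state();W=np.load("w8.npy");w=torus(s,W)
print("shift",np.array([.5231,-.0129,.084])-w)
E
```

```text
torus [-0.0037  0.0002  0.0233 -0.0008  0.0137] rms 0.0007524295484320267 2759 underside centre tool [-0.0037  0.0003  0.0353] world [0.5786 0.0317 0.2141]
shift [-0.05552784 -0.04459613 -0.13013673]
```

Run:
```python
from h import *
np.set_printoptions(precision=4,suppress=True)
s=get_state();W=np.load("w8.npy")
q=s["tool_rot"];T=Ro.from_quat([q[1],q[2],q[3],q[0]]).as_matrix();L=(W-s["tcp_pos"])@T
def sel(x0,x1,y0,y1,z0,z1):return L[(L[...,0]>x0)&(L[...,0]<x1)&(L[...,1]>y0)&(L[...,1]<y1)&(L[...,2]>z0)&(L[...,2]<z1)]
P=sel(-.03,.05,-.010,.010,-.03,-.02);print("bar top n",len(P),"x",np.percentile(P[:,0],[1,50,99,99.8]),"z",np.median(P[:,2]))
P=sel(0,.05,-.008,.008,-.018,0);print("bar end face",len(P),np.percentile(P[:,0],[10,50,90]))
P=sel(.012,.04,-.022,.022,.001,.008);print("hub top",len(P),"x max",np.percentile(P[:,0],[50,98,99.5]),"y",np.percentile(P[:,1],[1,99]),"z",np.median(P[:,2]))
r=np.hypot(L[...,0]+.002,L[...,1]);m=(r<.058)&(r>.034)&(L[...,2]>.010)&(L[...,2]<.032);P=L[m]
def f(p):
    D=P-p[:3];return np.hypot(np.hypot(D[:,0],D[:,1])-p[3],D[:,2])-p[4]
o=least_squares(f,[-.002,0,.023,.046,.006],loss="soft_l1",f_scale=.0005);print("free",o.x,np.abs(o.fun).mean())
# ridge
a=np.arctan2(P[:,1],P[:,0]+.002);E=[]
for k in np.arange(-2.2,2.2,.1):
    Q=P[np.abs(a-k)<.05]
    if len(Q)>30:
        t=Q[Q[:,2]<Q[:,2].min()+.0008];E.append(np.r_[k,np.hypot(t[:,0].mean()+.002,t[:,1].mean()),t[:,2].min()])
print(np.array(E)[::3])
```

```text
bar top n 4713 x [-0.0245  0.0008  0.0201  0.0204] z -0.024546163341501354
bar end face 644 [0.0196 0.02   0.0203]
hub top 218 x max [0.0149 0.0203 0.0203] y [-0.0181  0.0176] z 0.0051203583442338135
free [-0.003   0.0002  0.0235  0.0452  0.0062] 0.0006452529624264681
[[-2.1     0.0448  0.0169]
 [-1.8     0.0448  0.0167]
 [-1.5     0.0444  0.0168]
 [-1.2     0.0444  0.0166]
 [-0.9     0.0443  0.0162]
 [-0.6     0.0451  0.0161]
 [-0.3     0.0455  0.0157]
 [ 0.      0.0452  0.0162]
 [ 0.3     0.0442  0.0159]
 [ 0.6     0.0449  0.0157]
 [ 0.9     0.0445  0.0157]
 [ 1.2     0.0459  0.0154]
 [ 1.5     0.0454  0.0159]
 [ 1.8     0.045   0.0156]
 [ 2.1     0.0449  0.0156]]
```

>>> carry_out([
  [[-0.03, -0.025, 0], [0, 0, 0], -1],
  [[-0.0547, -0.0442, 0], [0, 0, 0], -1],
  [[-0.0547, -0.0442, -0.05], [0, 0, 0], -1],
  [[-0.0547, -0.0442, -0.085], [0, 0, 0], -1],
  [[-0.0547, -0.0442, -0.1], [0, 0, 0], -1],
  [[-0.0547, -0.0442, -0.1], [0, 0, 0], -1],
  [[-0.0547, -0.0442, -0.1], [0, 0, 0], -1],
])

```text
time_s: 18.75
tcp_pos: [0.5233, -0.0147, 0.1519]
tool_rot: [0.001, -0.333, 0.943, -0.001]
ft_force: [0.3, 0.5, -3.8]
grip_width: 0.0241
grasp_force: 90.0
```

```bash
python3 -c "
from h import *
tcp()"
```

```text
t 18.75 tcp [ 0.5233 -0.0147  0.1519] yaw -141.04 zz -0.9999951089086964 q [-0.03  0.33 -0.08  1.15 -0.   -0.71] F [ 0.3  0.5 -3.8] M [-0.01  0.03  0.01] w 0.02413666875066633 90.03888845443726
```

>>> carry_out([
  [[0, 0, 0], [0, 0, 0], -1],
  [[0, 0, 0], [0, 0, 0], -1],
])

```text
time_s: 19.0
tcp_pos: [0.5226, -0.0143, 0.1513]
tool_rot: [0.001, -0.334, 0.943, -0.0]
ft_force: [-0.1, 0.7, -4.2]
grip_width: 0.0243
grasp_force: 90.0
```

Run:
```python
from h import *
s=tcp(); img,d,W=cloud("wrist"); torus(s,W)
q=s["tool_rot"];T=Ro.from_quat([q[1],q[2],q[3],q[0]]).as_matrix();L=(W-s["tcp_pos"])@T
P=L[(L[...,0]>0)&(L[...,0]<.05)&(np.abs(L[...,1])<.008)&(L[...,2]>-.018)&(L[...,2]<0)]
print("end face",np.median(P[:,0]))
rect(W,(.523,-.0128),.075,.073,.087)
s=tcp()
```

```text
t 19.0 tcp [ 0.5226 -0.0143  0.1513] yaw -141.01 zz -0.9999982664761616 q [-0.03  0.33 -0.08  1.15  0.   -0.71] F [-0.1  0.7 -4.2] M [ 0.    0.   -0.04] w 0.024288239583769522 90.04087686538696
torus [-0.0034 -0.0004  0.0229 -0.0011  0.0127] rms 0.0007420733985297732 2762 underside centre tool [-0.0034 -0.0002  0.0349] world [ 0.5255 -0.0123  0.1164]
end face 0.020331431706527972
rect n 4628 c 0.5206 -0.0158 wh [0.1026 0.0601] long 53.0 z 0.081
t 19.05 tcp [ 0.5224 -0.0143  0.151 ] yaw -141.01 zz -0.9999991312491179 q [-0.03  0.33 -0.08  1.15 -0.   -0.71] F [ 0.7 -0.1 -4.7] M [ 0.   -0.02  0.03] w 0.02430549166611835 90.04035115242004
```

>>> carry_out([
  [[-0.0007, 0, 0], [0, 0, 0], -1],
  [[-0.0007, 0, -0.005], [0, 0, 0], -1],
  [[-0.0007, 0, -0.009], [0, 0, 0], -1],
  [[-0.0007, 0, -0.011], [0, 0, 0], -1],
  [[-0.0007, 0, -0.013], [0, 0, 0], -1],
  [[-0.0007, 0, -0.015], [0, 0, 0], -1],
  [[-0.0007, 0, -0.015], [0, 0, 0], -1],
])

```text
time_s: 19.92
tcp_pos: [0.5211, -0.0144, 0.1351]
tool_rot: [-0.0, -0.334, 0.943, 0.0]
ft_force: [-0.7, 1.2, -4.2]
grip_width: 0.0244
grasp_force: 90.1
```

```bash
python3 -c "
from h import *
tcp()"
```

```text
t 19.925 tcp [ 0.5211 -0.0144  0.1351] yaw -141.02 zz -0.9999999442046317 q [-0.03  0.34 -0.11  1.12  0.   -0.71] F [-0.7  1.2 -4.2] M [ 0.01 -0.    0.02] w 0.024373261488948084 90.05174517631531
```

The bore is over the square with no resistance. Going on down.

>>> carry_out([
  [[0, 0, -0.004], [0, 0, 0], -1],
  [[0, 0, -0.008], [0, 0, 0], -1],
  [[0, 0, -0.012], [0, 0, 0], -1],
  [[0, 0, -0.015], [0, 0, 0], -1],
  [[0, 0, -0.0165], [0, 0, 0], -1],
  [[0, 0, -0.0165], [0, 0, 0], -1],
  [[0, 0, -0.0165], [0, 0, 0], -1],
])

```text
time_s: 20.8
tcp_pos: [0.5212, -0.0144, 0.1191]
tool_rot: [0.0, -0.334, 0.943, -0.0]
ft_force: [-1.4, -0.4, -0.9]
grip_width: 0.0243
grasp_force: 90.7
```

```bash
python3 -c "
from h import *
tcp()"
```

```text
t 20.8 tcp [ 0.5212 -0.0144  0.1191] yaw -141.02 zz -0.9999999966610288 q [-0.03  0.36 -0.14  1.08  0.   -0.71] F [-1.4 -0.4 -0.9] M [ 0.05  0.41 -0.03] w 0.0242841541414101 90.73863744735718
```

>>> carry_out([
  [[0, 0, 0], [0, 0, 0], 0],
  [[0, 0, 0], [0, 0, 0], 0],
  [[0, 0, 0], [0, 0, 0], 0],
  [[0, 0, 0], [0, 0, 0], -1],
  [[0, 0, 0], [0, 0, 0], -1],
  [[0, 0, 0], [0, 0, 0], -1],
  [[0, 0, 0], [0, 0, 0], -1],
])

```text
time_s: 21.68
tcp_pos: [0.5213, -0.0142, 0.1192]
tool_rot: [0.0, -0.334, 0.943, 0.0]
ft_force: [-1.4, 1.5, 5.9]
grip_width: 0.0244
grasp_force: 88.5
```

Run:
```python
from h import *
s=tcp(); img,d,W=cloud("wrist"); torus(s,W)
```

```text
t 21.675 tcp [ 0.5213 -0.0142  0.1192] yaw -141.01 zz -0.9999998244756713 q [-0.03  0.36 -0.14  1.08  0.   -0.71] F [-1.4  1.5  5.9] M [0.27 0.39 0.03] w 0.024446506168519518 88.54134678840637
torus [-0.0033 -0.0006  0.0231 -0.0006  0.0093] rms 0.0007487936392009432 2759 underside centre tool [-0.0033 -0.0005  0.0351] world [ 0.5242 -0.0125  0.0841]
```

Home: the underside is at 84.1 mm against the shoulder at 84. Now I'll turn it clockwise about the spindle axis.

>>> carry_out([
  [[-0.0003, 0.0003, 0], [0, 0, -0.04], -1],
  [[-0.0004, 0.0006, 0], [0, 0, -0.08], -1],
  [[-0.0005, 0.0009, 0], [0, 0, -0.12], -1],
  [[-0.0006, 0.0012, 0], [0, 0, -0.16], -1],
  [[-0.0006, 0.0015, 0], [0, 0, -0.2], -1],
  [[-0.0006, 0.0018, 0], [0, 0, -0.24], -1],
  [[-0.0005, 0.0021, 0], [0, 0, -0.28], -1],
  [[-0.0005, 0.0024, 0], [0, 0, -0.31], -1],
  [[-0.0004, 0.0026, 0], [0, 0, -0.33], -1],
  [[-0.0004, 0.0026, 0], [0, 0, -0.33], -1],
  [[-0.0004, 0.0026, 0], [0, 0, -0.33], -1],
])

```text
time_s: 23.1
tcp_pos: [0.5204, -0.0127, 0.1192]
tool_rot: [-0.0, 0.178, 0.984, -0.001]
ft_force: [-2.6, -1.4, 5.8]
grip_width: 0.0244
grasp_force: 88.9
```

```bash
python3 -c "
from h import *
tcp()"
```

```text
t 23.1 tcp [ 0.5204 -0.0127  0.1192] yaw 159.55 zz -0.9999976310523463 q [-0.02  0.36 -0.14  1.08 -0.    0.33] F [-2.6 -1.4  5.8] M [-0.44  0.74  0.05] w 0.02436979675812295 88.8774847984314
```

>>> carry_out([
  [[0, 0.0002, 0], [0, 0, -0.015], -1],
  [[0, 0.0003, 0], [0, 0, -0.03], -1],
  [[0, 0.0003, 0], [0, 0, -0.04], -1],
  [[0, 0.0003, 0], [0, 0, -0.04], -1],
  [[0, 0.0003, 0], [0, 0, -0.04], -1],
])

```text
time_s: 23.72
tcp_pos: [0.5204, -0.0125, 0.1192]
tool_rot: [0.0, 0.239, 0.971, -0.001]
ft_force: [-3.5, -1.2, 5.7]
grip_width: 0.0243
grasp_force: 88.9
```

```bash
python3 -c "
from h import *
tcp()"
```

```text
t 23.725 tcp [ 0.5204 -0.0125  0.1192] yaw 152.36 zz -0.9999971663674218 q [-0.02  0.36 -0.14  1.08 -0.    0.46] F [-3.5 -1.2  5.7] M [-0.47  0.77  0.06] w 0.024321131215857748 88.85652422904968
```

>>> carry_out([
  [[0, 0, 0], [0, 0, -0.01], -1],
  [[0, 0, 0], [0, 0, -0.02], -1],
  [[0, 0, 0], [0, 0, -0.02], -1],
])

```text
time_s: 24.1
tcp_pos: [0.5205, -0.0124, 0.1192]
tool_rot: [0.0, 0.269, 0.963, -0.001]
ft_force: [-2.2, -1.3, 5.4]
grip_width: 0.024
grasp_force: 88.8
```

```bash
python3 -c "
from h import *
tcp()"
```

```text
t 24.1 tcp [ 0.5205 -0.0124  0.1192] yaw 148.78 zz -0.9999975877635064 q [-0.02  0.36 -0.14  1.08 -0.    0.52] F [-2.2 -1.3  5.4] M [-0.48  0.73  0.17] w 0.024011580424417363 88.84915709495544
```

>>> carry_out([
  [[0, 0, 0], [0, 0, -0.01], -1],
  [[0, 0, 0], [0, 0, -0.015], -1],
  [[0, 0, 0], [0, 0, -0.015], -1],
])

```text
time_s: 24.48
tcp_pos: [0.5205, -0.0123, 0.1192]
tool_rot: [0.0, 0.291, 0.957, -0.001]
ft_force: [-2.0, -1.3, 5.8]
grip_width: 0.0243
grasp_force: 89.0
```

```bash
python3 -c "
from h import *
tcp()"
```

```text
t 24.475 tcp [ 0.5205 -0.0123  0.1192] yaw 146.16 zz -0.9999973973374928 q [-0.02  0.36 -0.14  1.08 -0.    0.57] F [-2.  -1.3  5.8] M [-0.53  0.74  0.65] w 0.02433350971366969 88.9534842967987
```

Torque rose to 0.65 N m, so it's at the stop. Releasing and checking.

>>> carry_out([
  [[0, 0, 0], [0, 0, 0], 0],
  [[0, 0, 0], [0, 0, 0], 0],
  [[0, 0, 0], [0, 0, 0], 0.3],
  [[0, 0, 0.03], [0, 0, 0], 0.3],
  [[0, 0, 0.08], [0, 0, 0], 0.3],
  [[0, 0, 0.13], [0, 0, 0], 1],
  [[0, 0, 0.13], [0, 0, 0], 1],
  [[0, 0, 0.13], [0, 0, 0], 1],
])

```text
time_s: 25.48
tcp_pos: [0.5207, -0.0115, 0.2483]
tool_rot: [-0.0, 0.292, 0.957, -0.0]
ft_force: [0.3, 0.2, 0.3]
grip_width: 0.0855
grasp_force: 0.0
```

Run:
```python
from h import *
s=tcp(); img,d,W=cloud("wrist"); cv2.imwrite("pics/w9.png",img)
rect(W,(.523,-.0128),.07,.138,.150)   # bar top expected .144
P=W[(np.hypot(W[...,0]-.523,W[...,1]+.0128)<.03)&(W[...,2]>.138)]
A=np.c_[P[:,:2]-P[:,:2].mean(0),np.ones(len(P))];print("bar plane",np.linalg.lstsq(A,P[:,2],rcond=None)[0])
rect(W,(.523,-.0128),.075,.073,.0855)
torus(s,W,hz=s["tcp_pos"][2]-.084)
```

```text
t 25.475 tcp [ 0.5207 -0.0115  0.2483] yaw 146.08 zz -0.9999999418309512 q [-0.02  0.28  0.1   1.39 -0.    0.57] F [0.3 0.2 0.3] M [-0.04  0.03  0.01] w 0.08547570400674437 0.0
rect n 1830 c 0.523 -0.0129 wh [0.0259 0.0455] long -30.48 z 0.1438
bar plane [-4.54212352  3.1999405   0.28149521]
rect n 2688 c 0.5233 -0.0127 wh [0.11   0.0608] long 53.18 z 0.081
torus [-3.400e-03  3.000e-04  1.523e-01 -1.500e-03 -1.000e-04] rms 0.0007921987870868821 1343 underside centre tool [-0.0034  0.0003  0.1643] world [ 0.5236 -0.0131  0.0841]
```

View pics/w9.png

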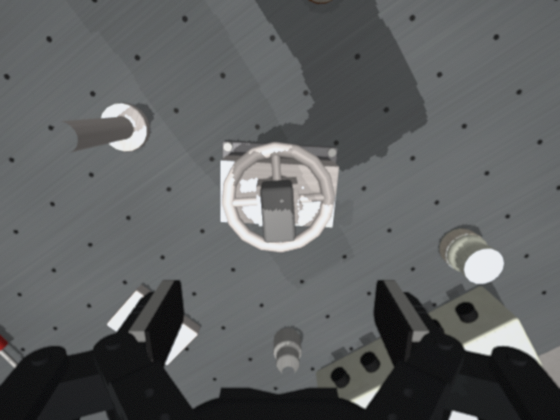

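View: the wheel sits level on the spindle at (278,195) above a square pile, with the underside at 84.1 mm and the bar top at 143.8 mm. The bystanders in view look undisturbed, so I'm handing in.

```bash
python3 -c "
from station import *
print(sign_off())"
```

```text
the job is handed in; nothing more can be done
None
```

I handed the job in at about 25 s of the 72 s allowed. Both plates lie as a square pile within about 0.5 mm of the spindle axis, the wheel is fully home, and the spindle is turned clockwise until the torque rose sharply at its stop; no verdict was returned.

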